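# Open the bayonet filter housing and put its filter candle to soak

## Task

The ceramic filter candle in the steel filter housing has to go for a soak. Press the housing's bayonet cover down against its spring, turn it about a quarter turn anticlockwise (seen from above) until it is free of the two lugs, without forcing it, lift it off and set it down right way up on the bare worktop beside the housing; then draw the candle out of the housing and stand it gently, foot down, in the large empty beaker, without dropping it in. Leave the small beaker and the stoppered flask where they are.

Things in the scene. Friction and masses are not known exactly. Their poses are not given: they have to be found in the camera images.
- housing: Fixed dark steel filter housing: upright tube, 48 mm outside diameter, bore 31 mm, rim 126 mm high, on a bolted round foot 92 mm wide, 10 mm high. Origin on its axis at worktop height, z up. Two bayonet lugs (7 mm wide, 6 mm high, middle 115 mm up) stand out on its +x and -x sides to 30 mm from the axis; hose barbs reach to 55 mm on +y (84 mm up) and -y (34 mm up).
- cover_grip (a point): Middle of the bar on top of the loose aluminium bayonet cover (180 g), a round cap 64 mm wide, 49 mm high to its flat crown. The bar is 12 mm thick (y), 46 mm long along the cover's x axis, and rises 23 mm over the crown. This point is on the cover's axis, 11 mm above the crown, 12 mm below the bar's top: 60 mm high when the cover stands on the worktop, 167 mm when locked on the housing. z up.
- cover_edge (a point): Centre of the cover's lower edge, same axes. Locked, cover x lies along housing x; a spring holds the lugs in 5 mm pockets of the skirt's J slots. Press down 7 mm (5 needed, 9 is the stop; 5 to 10 N); held down, turn 75 degrees (1.31 rad; +-4 degrees play, then a stop) anticlockwise from above; ease up (it rises to 4 mm above locked), then lift straight up: 55 mm clears the candle.
- candle: Loose filter candle (140 g), a cylinder 26 mm in diameter, 130 mm long: white ceramic, steel head (top 34 mm) and foot. Origin at its middle, z along the axis to the head. Under the cover at first (middle 87 mm up), it stands loosely in the bore (2.5 mm clear) on a sprung plate. Cover off, its top is at 156 mm, 30 mm above the rim; draw it straight up: 105 mm of lift clears the rim.
- candle_foot (a point): Centre of the underside of the candle's foot, 65 mm below its middle; same axes.
- beaker_mid (a point): Point on the axis of the large empty loose glass beaker, half-way up (45 mm above its underside), z up. The beaker is 91 mm high, 75 mm in diameter (80 mm over the spout), at least 50 mm wide inside at the floor, 60 mm above, its floor 4 mm thick. With the candle standing in it the candle's middle is 69 mm and its top 134 mm above the worktop.
- beaker_small: Bystander: small loose beaker with pale green contents, 57 mm high, 50 mm wide; origin under its centre.
- flask: Bystander: loose conical flask with a brown stopper, 121 mm high, 64 mm wide; origin under its centre.
- burette_stand_r: Obstacle: fixed burette stand right of the work; origin on the worktop under its foot (210 x 128 mm, long side along x). A rod rises 70 mm beyond the origin (+x) to 0.75 m; beside it, 116 mm to either side (+-y), hang upright glass burettes from 0.19 m up to over 0.9 m, held by clamps at 0.5 to 0.65 m. The arm must swing past on its near side, drawn in.
Things that resemble listed ones, but are neither listed nor needed, are in the scene too. What is shaped like the part that bears beaker_mid but turquoise is not meant.

How it is judged:
By the outcome, as a careful person would: the job done as asked, in the order asked, and still so for the second after the job is handed in, with the robot touching nothing.
It also fails if it takes over 64 s, if anything falls off the work surface, if the arm or the gripper's body presses on something with over 40 N, if the wrist force passes 120 N, or if a joint passes its speed limit or range.

## Robot

A 7-joint arm with a two-finger parallel gripper is mounted at the origin on a cart in front of the work surface, level with it; the furniture and walls round the work are solid. World frame = base frame: x ahead of the robot, y to its left, z up, the work surface at z = 0. Lengths are in mm, angles in rad, forces in N, time in s.
With the tool pointing down it reaches from about 400 to 875 mm from the base axis. Payload 19.3 kg.
Tool frame: the origin (TCP) lies at the very end of the fingers, on their centre line; the grasp point (between the pads) lies 19 mm behind it (grip_point_offset is the z of the grasp point in the tool frame, in mm); z points along the fingers, x is the direction in which the jaws open and shut, and the axes are right-handed (so a half turn about z gives the same grasp; the last joint's range is limited). The gripper opens to 85 mm and grips with 20 to 120 N. Pads are 22 mm wide; open, the fingers measure 114 mm over their backs; the gripper's body (76 mm by 85 mm) begins 54 mm behind the grasp point. The pads swing forward as they close: fully open they stand 13 mm farther back than shut.
Start: joints at [1.094, 0.521, -0.036, 1.599, 0.021, 1.021, -0.113], TCP at [247.267, -573.997, 195.491] pointing down, gripper open.
Joint ranges: [-2.91, 2.91], [-0.3, 2.13], [-1.5, 1.42], [0.17, 2.43], [-1.26, 4.41], [0.16, 1.93], [-2.52, 2.52]. Speed limits (rad/s): [1.89, 1.89, 2.39, 2.39, 3.01, 3.01, 3.01].

## Interface

Orientations are given as a 3x3 rotation matrix whose columns are the frame's x, y, z axes.
In Python, from workcell import movep, movel, goto_joints, open_gripper, clamp, wait, inverse_kinematics, read_state, camera, PlanningError, finish_job, grip_point_offset gives the robot as it stands. Calls block until the motion is done:
- movep(position, orientation): joint-space move of the TCP to a pose.
- movel(position, frame=None, max_speed=150, guard=None): straight line of the TCP; frame=None keeps the orientation; max_speed is the mean speed in mm/s. With guard (N) it stops when the force on the tool has changed by that much, and returns True; else False.
- goto_joints(angles): joint-space move.
- open_gripper() and clamp(): open the fingers fully, or close them until they stop; the grip force is fixed at half the most.
- wait(seconds).
- inverse_kinematics(position, orientation): joint angles nearest the present ones, or None.
- read_state(): the state.
- camera(name): name is "scene" or "side" or "wrist"; returns a dict with "image" (384x512x3 uint8, blue, green, red), "range_z" (384x512 float32, mm along the optical axis (not along the pixel's ray), 0 where there is no reading), "fx", "fy", "cx", "cy" (pixels), "cam_to_world" (4x4, takes a point from camera to world coordinates). Camera axes: x right, y up, looking along -z (the intrinsics and any distortion apply to the point x, -y, -z); pixel columns grow to the right and rows downward; lengths in mm; the calibration is good to about 2 mm. A picture is of the moment at which its call begins.
A pose or a line that the arm cannot do raises PlanningError and nothing moves.
- finish_job(): hands the job in, once; it reports no verdict.
The state is a dict: "time": time; "qpos": joint angles; "qvel": joint speeds; "joint_efforts": joint torques, N m; "eef_pos": TCP position; "tool_rot": TCP orientation; "ft_force": force on the tool from outside, world axes, zero at the start; "torque": the same for the moment, N m; "finger_gap": finger opening in mm.
Only numpy, scipy, OpenCV 4.12 (cv2) and the standard library are available. Lean on these libraries where they do the work, as an engineer would, in place of code of your own. Each camera call takes 0.05 s, during which the arm holds its last target.

## Working session

There is one attempt and no reset: what is moved stays moved. The work goes in short steps, each a Python script; the robot and the scene stay as the last script left them, time stands still between calls to the robot, and variables do not carry over. Pictures are saved under pics/ and viewed, and the job is handed in when it is done.

```bash
ls; mkdir -p pics; python3 - <<'E'
from workcell import *
import cv2,numpy as np
s=read_state();print(s['time'],s['eef_pos'],s['finger_gap'],s['tool_rot'],grip_point_offset)
for n in("scene","side","wrist"):
    c=camera(n);cv2.imwrite(f"pics/{n}0.png",c["image"]);np.savez(f"pics/{n}0.npz",**c)
    print(n,c["fx"],c["fy"],c["cx"],c["cy"],np.round(c["cam_to_world"],3).tolist(),[k for k in c])
E
```

```text
pics
0.0 [ 247.06160984 -573.67688511  194.90917722] 84.9817449422735 [[ 3.95603803e-01 -9.18421097e-01 -5.66440202e-04]
 [-9.18420554e-01 -3.95604189e-01  1.00580551e-03]
 [-1.14783912e-03  1.22329840e-04 -9.99999334e-01]] -18.700000000000003
scene 399.60771754867267 399.60771754867267 251.18583864874682 188.95576932265274 [[-0.876, 0.273, -0.397, 73.585], [-0.482, -0.487, 0.729, 929.573], [0.006, 0.83, 0.558, 735.219], [0.0, 0.0, 0.0, 1.0]] ['image', 'range_z', 'fx', 'fy', 'cx', 'cy', 'cam_to_world']
side 374.2980751495383 374.2980751495383 258.6018531795251 195.85482493459358 [[-0.872, 0.304, -0.383, 21.442], [-0.489, -0.531, 0.692, 999.205], [0.007, 0.791, 0.612, 921.66], [0.0, 0.0, 0.0, 1.0]] ['image', 'range_z', 'fx', 'fy', 'cx', 'cy', 'cam_to_world']
wrist 271.4360439519879 271.4360439519879 254.3239410711294 192.061254695598 [[0.395, 0.868, 0.3, 324.961], [-0.919, 0.374, 0.128, -540.24], [-0.001, -0.326, 0.945, 372.681], [0.0, 0.0, 0.0, 1.0]] ['image', 'range_z', 'fx', 'fy', 'cx', 'cy', 'cam_to_world']
```

View pics/scene0.png

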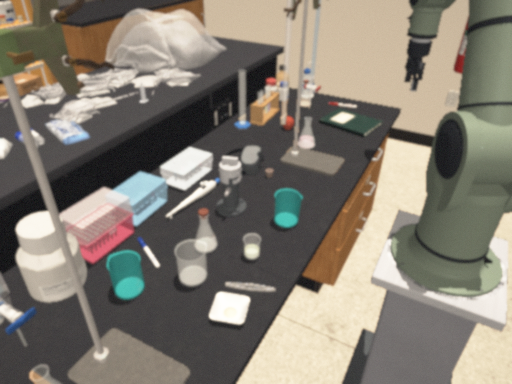

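View pics/side0.png

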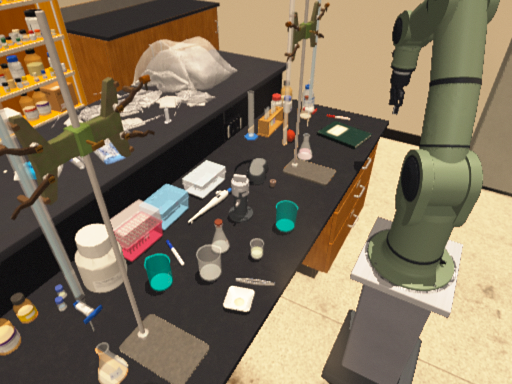

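View pics/wrist0.png

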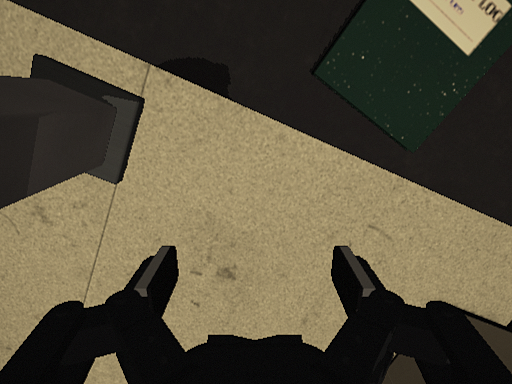

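```bash
python3 - <<'E'
import cv2,numpy as np
a=cv2.imread("pics/side0.png")[140:290,180:310];b=cv2.imread("pics/scene0.png")[130:295,160:310]
cv2.imwrite("pics/cA.png",np.hstack([cv2.resize(a,(390,450),interpolation=2),cv2.resize(b,(409,450),interpolation=2)]))
for n in("scene","side"):
    d=np.load(f"pics/{n}0.npz");r=d["range_z"];M=d["cam_to_world"]
    print(n,(r>0).mean())
    pts=dict(scene=[(231,165),(231,208),(190,245),(190,265),(252,240),(206,212),(206,240),(287,195)],side=[(240,178),(242,213),(209,250),(209,265),(257,242),(219,222),(220,240),(287,205)])[n]
    for u,v in pts:
        z=r[v,u];p=M@[ (u-d["cx"])/d["fx"]*z,-(v-d["cy"])/d["fy"]*z,-z,1];print((u,v),z,p[:3].round())
E
```

```text
scene 0.9959767659505209
(231, 165) 1136.7375 [594.  96. 157.]
(231, 208) 1206.4535 [590. 108.  14.]
(190, 245) 978.42847 [556. 356.  74.]
(190, 265) 922.75037 [516. 411.  74.]
(252, 240) 1057.5851 [455. 224.  33.]
(206, 212) 1012.6368 [560. 275. 121.]
(206, 240) 1045.454 [556. 290.  40.]
(287, 195) 1171.1437 [442.  34.  68.]
side 0.99609375
(240, 178) 1300.3616 [595.  98. 174.]
(242, 213) 1378.9183 [584. 109.  27.]
(209, 250) 1175.1814 [556. 353.  67.]
(209, 265) 1115.515 [515. 409.  75.]
(257, 242) 1241.5695 [455. 224.  41.]
(219, 222) 1196.7473 [565. 278. 122.]
(220, 240) 1231.7103 [560. 286.  52.]
(287, 205) 1344.2495 [438.  37.  74.]
```

View pics/cA.png

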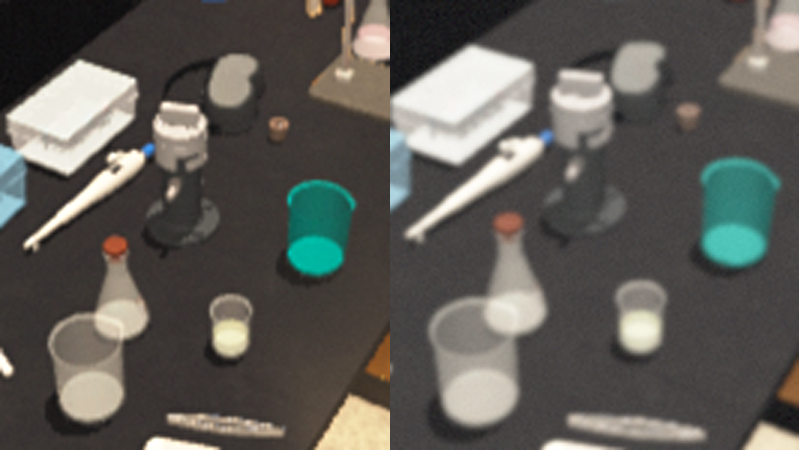

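```bash
cat > h.py <<'E'
from workcell import *
import cv2,numpy as np
def cloud(d):
    r=d["range_z"];v,u=np.indices(r.shape);z=r
    P=np.stack([(u-d["cx"])/d["fx"]*z,-(v-d["cy"])/d["fy"]*z,-z],-1)
    M=d["cam_to_world"];P=P@M[:3,:3].T+M[:3,3];P[r<=0]=np.nan
    return P
def proj(d,p):
    M=np.linalg.inv(d["cam_to_world"]);q=M[:3,:3]@np.array(p,float)+M[:3,3]
    return d["cx"]+d["fx"]*q[0]/-q[2], d["cy"]-d["fy"]*q[1]/-q[2]
def ray(d,u,v,h):
    M=d["cam_to_world"];w=M[:3,:3]@[(u-d["cx"])/d["fx"],-(v-d["cy"])/d["fy"],-1];o=M[:3,3]
    return o+w*(h-o[2])/w[2]
def snap(n,name):
    c=camera(n);cv2.imwrite(f"pics/{name}.png",c["image"]);np.savez(f"pics/{name}.npz",**c);return c
E
python3 - <<'E'
from h import *
for n in("scene0","side0"):
    d=np.load(f"pics/{n}.npz");P=cloud(d)
    S=1.4 # mm/px ; x from 250..900 up, y from 600..-500
    im=np.zeros((500,786,3),np.uint8)
    x,y,z=P[...,0].ravel(),P[...,1].ravel(),P[...,2].ravel()
    ok=(x>250)&(x<940)&(y>-500)&(y<600)&(z>-20)&(z<1000)
    o=np.argsort(z[ok]);x,y,z=x[ok][o],y[ok][o],z[ok][o]
    c=cv2.applyColorMap(np.clip(z*1.2,0,255).astype(np.uint8).reshape(-1,1),cv2.COLORMAP_JET)[:,0]
    im[np.clip(((940-x)/S).astype(int),0,499),np.clip(((600-y)/S).astype(int),0,785)]=c
    cv2.imwrite(f"pics/top_{n}.png",im)
    for nm,(cx,cy,rr,z0,z1) in dict(cover=(590,90,60,110,150),crown=(590,90,60,150,160),bar=(590,90,60,166,185),brim=(538,375,60,84,100),sm=(452,215,40,50,60),stop=(562,280,40,105,125)).items():
        m=(np.hypot(x-cx,y-cy)<rr)&(z>z0)&(z<z1)
        if m.sum(): print(n,nm,m.sum(),x[m].mean().round(),y[m].mean().round(),'x',x[m].min().round(),x[m].max().round(),'y',y[m].min().round(),y[m].max().round())
E
```

```text
scene0 cover 245 590.0 108.0 x 569.0 624.0 y 69.0 122.0
scene0 crown 152 595.0 101.0 x 571.0 631.0 y 60.0 122.0
scene0 bar 85 600.0 91.0 x 578.0 621.0 y 77.0 101.0
scene0 brim 194 538.0 375.0 x 498.0 572.0 y 342.0 419.0
scene0 sm 58 451.0 229.0 x 423.0 468.0 y 216.0 250.0
scene0 stop 89 567.0 277.0 x 556.0 583.0 y 260.0 288.0
side0 cover 159 591.0 108.0 x 571.0 629.0 y 72.0 124.0
side0 crown 93 596.0 102.0 x 573.0 632.0 y 60.0 124.0
side0 bar 63 602.0 93.0 x 580.0 623.0 y 81.0 104.0
side0 brim 120 542.0 375.0 x 499.0 574.0 y 343.0 420.0
side0 sm 45 452.0 231.0 x 425.0 469.0 y 218.0 250.0
side0 stop 58 570.0 277.0 x 559.0 584.0 y 262.0 287.0
```

View pics/top_side0.png

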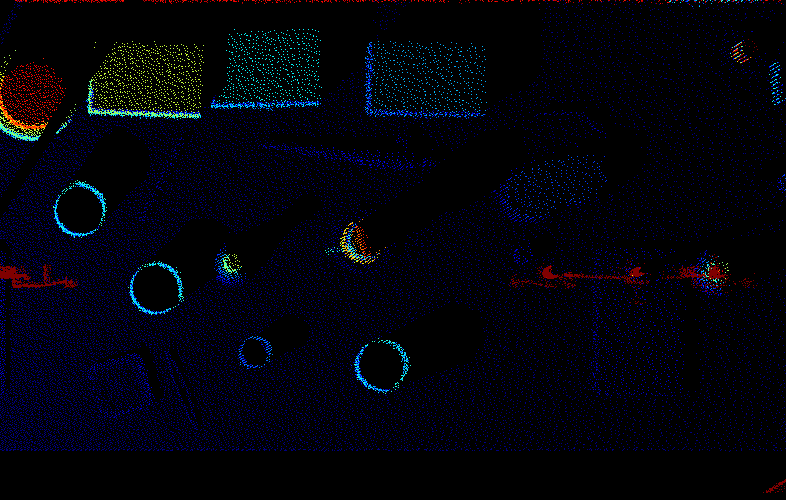

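```bash
python3 - <<'E'
from h import *
Q=[]
for n in("scene0","side0"):
    d=np.load(f"pics/{n}.npz");P=cloud(d).reshape(-1,3)
    m=(np.hypot(P[:,0]-590,P[:,1]-90)<60)&(P[:,2]>174);q=P[m];Q.append(q)
    r=cv2.minAreaRect(q[:,:2].astype(np.float32));print(n,len(q),r,q[:,2].mean())
def R(yaw):
    c,s=np.cos(yaw),np.sin(yaw);return np.array([[c,s,0],[s,-c,0],[0,0,-1.]])
for name,p in dict(draw=(165,-390,250),mid=(425,-20,250),view=(500,70,330),grasp=(597,90,160)).items():
  for y in (-67,-20,0,45,70,90,110,160,180,-110,-90):
    q=inverse_kinematics(p,R(np.deg2rad(y)));print(name,y,None if q is None else np.round(q,2))
E
```

```text
scene0 48 ((601.623291015625, 87.83941650390625), (43.159751892089844, 14.003680229187012), 15.517739295959473) 177.24514378534582
side0 37 ((602.5513305664062, 92.02822875976562), (42.83650588989258, 16.28488540649414), 15.739168167114258) 178.18919750445986
draw -67 [ 1.08  0.13 -0.06  2.02  0.01  0.99 -0.15]
draw -20 [ 1.25  0.14 -0.25  2.02  0.04  0.99  0.64]
draw 0 [ 1.32  0.14 -0.32  2.01  0.05  0.99  0.97]
draw 45 [ 1.47  0.16 -0.49  2.01  0.09  1.    1.72]
draw 70 [ 1.56  0.16 -0.59  2.    0.11  1.    2.14]
draw 90 [ 1.62  0.17 -0.67  2.    0.13  1.01  2.47]
draw 110 [ 2.16  0.4  -1.41  1.98  0.44  1.13  2.49]
draw 160 [ 0.6   0.13  0.48  2.04 -0.07  0.98 -2.37]
draw 180 [ 0.68  0.13  0.4   2.04 -0.06  0.98 -2.04]
draw -110 [ 0.92  0.13  0.12  2.03 -0.02  0.98 -0.87]
draw -90 [ 1.    0.13  0.04  2.03 -0.01  0.99 -0.53]
mid -67 [ 0.32  0.16 -0.46  2.    0.08  1.   -1.35]
mid -20 [ 0.42  0.17 -0.57  2.    0.11  1.   -0.56]
mid 0 [ 0.47  0.17 -0.63  2.    0.12  1.01 -0.22]
mid 45 [ 0.57  0.19 -0.76  1.99  0.15  1.02  0.53]
mid 70 [ 0.65  0.2  -0.84  1.99  0.18  1.02  0.94]
mid 9
[... 736 characters left out ...]
48]
view -110 [ 0.15  0.23 -0.5   1.7   0.12  1.24 -2.29]
view -90 [ 0.22  0.24 -0.58  1.7   0.14  1.24 -1.97]
grasp -67 [ 0.01  0.55 -0.38  1.68  0.24  0.96 -1.62]
grasp -20 [ 0.11  0.57 -0.53  1.67  0.33  0.99 -0.88]
grasp 0 [ 0.16  0.59 -0.6   1.67  0.38  1.   -0.57]
grasp 45 [ 0.27  0.63 -0.77  1.67  0.49  1.05  0.12]
grasp 70 [ 0.31  0.65 -0.84  1.66  0.54  1.07  0.52]
grasp 90 [ 0.33  0.67 -0.89  1.66  0.58  1.09  0.84]
grasp 110 [ 0.32  0.66 -0.87  1.66  0.56  1.08  1.21]
grasp 160 [ 0.51  0.86 -1.28  1.65  0.85  1.29  1.86]
grasp 180 [ 0.51  0.86 -1.28  1.65  0.85  1.29  2.21]
grasp -110 [-0.1   0.53 -0.22  1.69  0.14  0.94 -2.29]
grasp -90 [-0.04  0.54 -0.3   1.68  0.19  0.95 -1.98]
```

```bash
cat >> h.py <<'E'
def R(deg):
    a=np.deg2rad(deg);c,s=np.cos(a),np.sin(a);return np.array([[c,s,0],[s,-c,0],[0,0,-1.]])
def st(msg=""):
    s=read_state();print(msg,"t",round(s['time'],2),"p",s['eef_pos'].round(1),"F",np.round(s['ft_force'],1),"T",np.round(s['torque'],2),"gap",round(s['finger_gap'],1),"q",np.round(s['qpos'],2));return s
E
python3 - <<'E'
from h import *
goto_joints([1.08,.13,-.06,2.02,.01,.99,-.15]);st()
goto_joints([-0.19,.13,0.0,2.02,.01,.99,-.3]);st()
movep((575,85,330),R(-74.4));st()
snap("wrist","w1")
E
```

```text
t 0.99 p [ 167.5 -390.9  251.7] F [ 0.6  0.4 -0.1] T [-0.07 -0.03 -0.07] gap 85.6 q [ 1.08  0.13 -0.06  2.02  0.01  0.99 -0.15]
 t 2.83 p [425.6  17.6 251.6] F [-0.4  0.2  0.7] T [0.02 0.02 0.01] gap 85.3 q [-0.19  0.13  0.    2.02  0.01  0.99 -0.3 ]
 t 3.98 p [574.7  84.3 329.7] F [-0.5 -0.2  0.2] T [ 0.   -0.05  0.02] gap 85.5 q [-0.34  0.34  0.13  1.54 -0.05  1.26 -1.5 ]
```

View pics/w1.png

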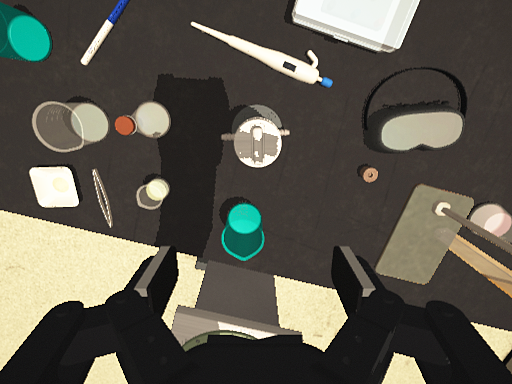

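```bash
python3 - <<'E'
from h import *
d=np.load("pics/w1.npz")
cv2.imwrite("pics/w1c.png",np.hstack([cv2.resize(d["image"][95:185,210:310],(500,450),interpolation=2),cv2.resize(d["image"][70:220,20:120],(300,450),interpolation=2)]))
P=cloud(d).reshape(-1,3)
for lo,hi in((172,190),(148,162)):
    m=(np.hypot(P[:,0]-598,P[:,1]-90)<60)&(P[:,2]>lo)&(P[:,2]<hi);q=P[m]
    print(lo,len(q),q[:,2].mean(),cv2.minAreaRect(q[:,:2].astype(np.float32)),cv2.minEnclosingCircle(q[:,:2].astype(np.float32)))
E
```

```text
172 357 177.90524972356664 ((603.82275390625, 88.6397933959961), (44.38339614868164, 11.146746635437012), 16.10015869140625) ((603.7477416992188, 88.2200927734375), 22.5228328704834)
148 1440 155.6660869979062 ((603.9146728515625, 88.28976440429688), (61.54387283325195, 61.11371612548828), 59.0954704284668) ((603.4826049804688, 88.47388458251953), 31.066553115844727)
```

View pics/w1c.png

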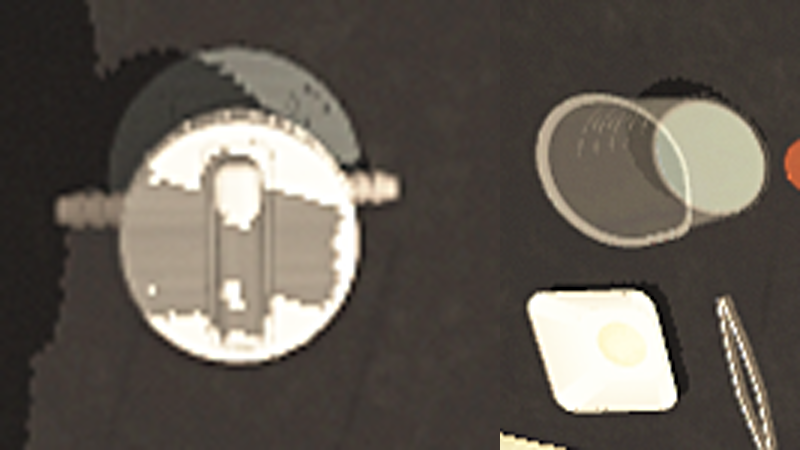

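```bash
python3 - <<'E'
from h import *
o=R(-73.9)
movep((603.4,88.6,200),o);movel((603.4,88.6,159),max_speed=100);st("down")
clamp();st("clamped")
snap("wrist","w2");snap("side","s2")
E
```

```text
down t 5.17 p [603.8  88.6 159.9] F [-0.3  0.1  0.9] T [-0.02 -0.02 -0.  ] gap 85.4 q [-0.32  0.54  0.11  1.68 -0.07  0.92 -1.47]
clamped t 5.94 p [603.4  88.6 159. ] F [ 0.8 -0.4  0.1] T [-0.    0.03 -0.  ] gap -0.5 q [-0.32  0.54  0.11  1.68 -0.07  0.92 -1.47]
```

View pics/w2.png

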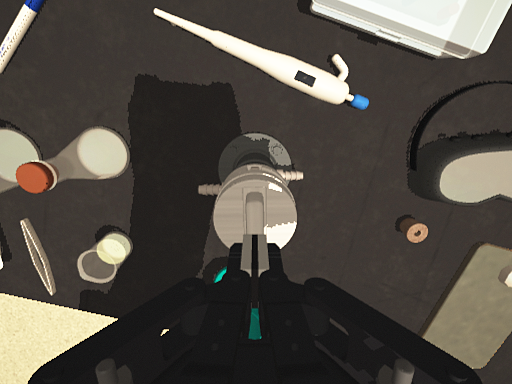

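View pics/s2.png

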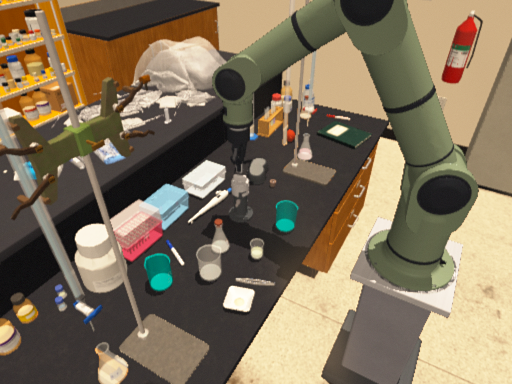

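```bash
python3 - <<'E'
from h import *
d=np.load("pics/w2.npz");P=cloud(d)
print(proj(d,(603.4,88.6,159)),proj(d,(603.6,88.5,179)))
for v in (185,195,205,215,225,230,235,240,245,250,255,260,270,280): print(v,[P[v,u].round(0).tolist() for u in(243,254,264)])
d=np.load("pics/s2.npz");P=cloud(d)
print(proj(d,(603.4,88.6,159)))
cv2.imwrite("pics/s2c.png",cv2.resize(d["image"][110:240,180:300],(720,600*13//12-50),interpolation=2))
cv2.imwrite("pics/w2c.png",cv2.resize(np.load("pics/w2.npz")["image"][160:310,180:330],(600,600),interpolation=2))
m=(np.hypot(P[...,0]-590,P[...,1]-88)<70)&(P[...,2]>150)&(P[...,2]<240)
for z in range(150,240,10):
    k=m&(abs(P[...,2]-z)<5); q=P[k]; print(z,len(q),q.min(0).round() if len(q) else'',q.max(0).round() if len(q) else '')
E
```

```text
(np.float64(254.62123219243054), np.float64(222.79711846985649)) (np.float64(254.89339069455215), np.float64(235.87775942852204))
185 [[627.0, 104.0, 155.0], [630.0, 97.0, 156.0], [632.0, 90.0, 156.0]]
195 [[621.0, 102.0, 157.0], [626.0, 95.0, 165.0], [625.0, 88.0, 158.0]]
205 [[614.0, 100.0, 158.0], [624.0, 95.0, 178.0], [618.0, 86.0, 157.0]]
215 [[606.0, 98.0, 157.0], [617.0, 93.0, 179.0], [611.0, 84.0, 159.0]]
225 [[597.0, 96.0, 155.0], [611.0, 91.0, 178.0], [603.0, 81.0, 158.0]]
230 [[594.0, 95.0, 156.0], [607.0, 90.0, 178.0], [600.0, 80.0, 159.0]]
235 [[613.0, 98.0, 200.0], [614.0, 92.0, 199.0], [616.0, 87.0, 199.0]]
240 [[613.0, 98.0, 205.0], [614.0, 92.0, 204.0], [616.0, 87.0, 205.0]]
245 [[612.0, 98.0, 210.0], [614.0, 92.0, 209.0], [616.0, 87.0, 210.0]]
250 [[612.0, 97.0, 214.0], [614.0, 92.0, 215.0], [615.0, 87.0, 215.0]]
255 [[613.0, 97.0, 221.0], [614.0, 92.0, 219.0], [615.0, 87.0, 219.0]]
260 [[613.0, 97.0, 224.0], [615.0, 92.0, 225.0], [616.0, 88.0, 225.0]]
270 [[612.0, 97.0, 231.0], [614.0, 92.0, 232.0], [615.0, 88.0, 232.0]]
280 [[614.0, 97.0, 241.0], [609.0, 90.0, 231.0], [617.0, 88.0, 241.0]]
(np.float64(239.48148401782277), np.float64(179.4909090869438))
150 27 [573.  81. 150.] [625. 122. 155.]
160 93 [573.  64. 155.] [633. 119. 165.]
170 33 [579.  85. 165.] [624. 102. 175.]
180 33 [583.  82. 175.] [622. 102. 184.]
190 0  
200 11 [593.  87. 196.] [612. 100. 205.]
210 14 [592.  86. 205.] [608. 106. 215.]
220 19 [592.  86. 216.] [607. 105. 224.]
230 11 [592.  73. 225.] [606. 104. 234.]
```

View pics/s2c.png

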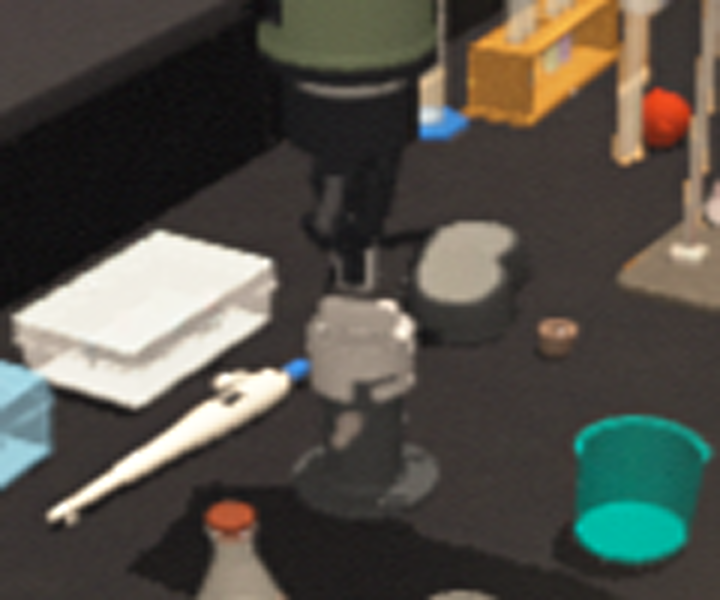

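View pics/w2c.png

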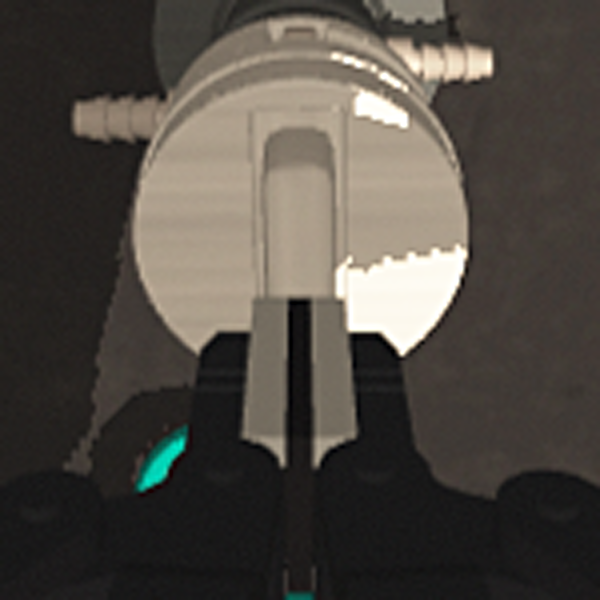

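```bash
python3 - <<'E'
from h import *
movel((603.4,88.6,147),max_speed=60,guard=6);st("a")
g=movel((603.4,88.6,128),max_speed=15,guard=3);s=st("b %s"%g)
E
```

```text
a t 6.39 p [603.1  88.5 146.4] F [-0.5  0.5  0.4] T [ 0.01  0.   -0.1 ] gap -0.1 q [-0.32  0.55  0.11  1.69 -0.07  0.9  -1.47]
b True t 6.95 p [603.4  88.6 142. ] F [-0.2  0.2  3.9] T [ 0.01 -0.   -0.03] gap 0.0 q [-0.32  0.56  0.11  1.7  -0.07  0.89 -1.47]
```

```bash
python3 - <<'E'
from h import *
movel((603.4,88.6,146),max_speed=60);open_gripper();st("open")
movel((603.4,88.6,121.5),max_speed=80,guard=8);st("down")
clamp();st("clamped")
snap("wrist","w3")
E
```

```text
open t 7.98 p [603.4  88.6 146. ] F [0.8 0.7 0.4] T [ 0.01  0.   -0.01] gap 85.3 q [-0.32  0.56  0.11  1.69 -0.07  0.9  -1.47]
down t 8.44 p [603.2  88.5 121. ] F [ 0.4 -0.4 -0.9] T [ 0.01 -0.02  0.02] gap 85.3 q [-0.31  0.59  0.1   1.71 -0.07  0.85 -1.47]
clamped t 9.11 p [603.6  88.6 121.8] F [-0.3 -0.9  3.7] T [-0.03  0.06 -0.05] gap 10.3 q [-0.31  0.58  0.1   1.71 -0.07  0.85 -1.47]
```

View pics/w3.png

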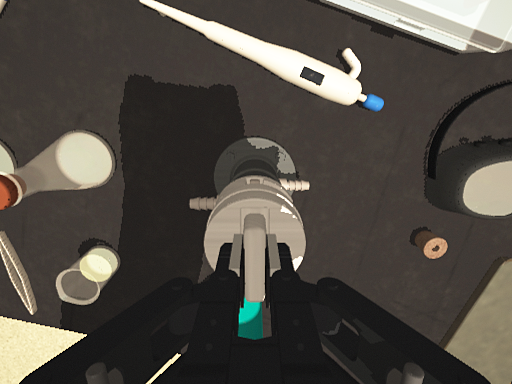

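```bash
python3 - <<'E'
from h import *
s=read_state();z0=121.5
g=movel((603.4,88.6,z0-7),max_speed=15,guard=25);st("press %s"%g)
for a in (5,20):
    movep((603.4,88.6,z0-7),R(-73.9+a));st("rot %d"%a)
E
```

```text
press False t 9.78 p [603.6  88.6 114.5] F [ 0.8 -0.5  6.4] T [-0.09  0.07 -0.  ] gap 10.4 q [-0.31  0.59  0.1   1.72 -0.08  0.83 -1.47]
rot 5 t 10.03 p [603.6  88.7 114.6] F [-0.7 -0.6  6.7] T [0.03 0.06 0.07] gap 10.7 q [-0.3   0.59  0.08  1.72 -0.06  0.83 -1.39]
rot 20 t 10.36 p [603.6  88.6 114.6] F [-1.8  0.4  6.9] T [0.08 0.08 0.08] gap 10.7 q [-0.25  0.59  0.01  1.72 -0.01  0.84 -1.18]
```

```bash
python3 - <<'E'
from h import *
z0=121.5
for a in (35,50,62,70,75):
    movep((603.4,88.6,z0-7),R(-73.9+a));s=st("rot %d"%a)
    if abs(s['torque'][2])>1.0: print("STOP");break
snap("wrist","w4")
E
```

```text
rot 35 t 10.69 p [603.6  88.6 114.6] F [-0.3 -0.1  6.4] T [0.09 0.08 0.03] gap 10.8 q [-0.2   0.59 -0.06  1.71  0.05  0.84 -0.96]
rot 50 t 11.03 p [603.6  88.6 114.6] F [-0.2 -0.1  6.7] T [0.1  0.07 0.05] gap 10.4 q [-0.15  0.59 -0.13  1.71  0.1   0.85 -0.74]
rot 62 t 11.32 p [603.6  88.6 114.6] F [-0.9  0.6  6.1] T [0.08 0.08 0.09] gap 11.0 q [-0.11  0.59 -0.19  1.71  0.14  0.85 -0.57]
rot 70 t 11.57 p [603.6  88.7 114.6] F [-0.9  0.1  6.9] T [0.03 0.03 0.01] gap 10.8 q [-0.09  0.6  -0.22  1.71  0.16  0.86 -0.45]
rot 75 t 11.82 p [603.6  88.7 114.6] F [ 0.4 -0.2  7.2] T [ 0.05  0.02 -0.03] gap 10.8 q [-0.08  0.6  -0.24  1.71  0.18  0.86 -0.38]
```

View pics/w4.png

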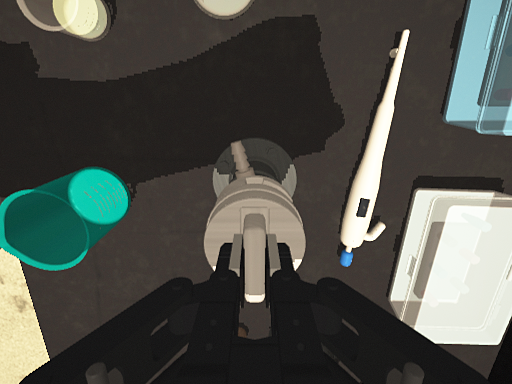

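```bash
python3 - <<'E'
from h import *
z0=121.5
g=movel((603.4,88.6,z0+4),max_speed=25,guard=15);st("ease %s"%g)
g=movel((603.4,88.6,z0+14),max_speed=30,guard=8);s=st("lift10 %s"%g)
if not g:
    g=movel((603.4,88.6,z0+72),max_speed=80,guard=10);s=st("lift %s"%g)
snap("wrist","w5");snap("side","s5")
E
```

```text
ease False t 12.46 p [603.3  88.6 125.3] F [ 0.7 -0.3  2. ] T [ 0.04 -0.1  -0.  ] gap 10.5 q [-0.07  0.59 -0.25  1.7   0.18  0.88 -0.37]
lift10 False t 12.94 p [603.4  88.6 135.6] F [ 0.1  0.3 -2.4] T [-0.03  0.02  0.02] gap 10.6 q [-0.07  0.57 -0.25  1.69  0.17  0.9  -0.37]
lift False t 13.82 p [603.1  88.5 193.1] F [ 0.4 -0.3 -2.6] T [ 0.02  0.03 -0.04] gap 10.9 q [-0.06  0.51 -0.26  1.64  0.15  1.02 -0.35]
```

View pics/w5.png

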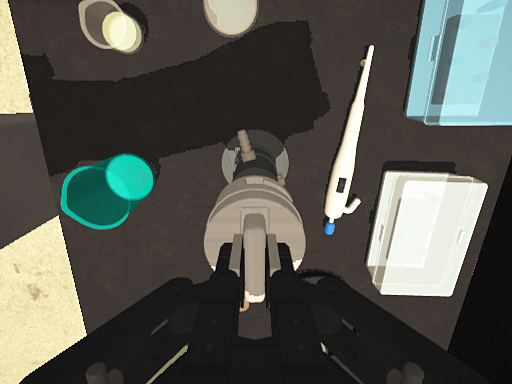

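View pics/s5.png

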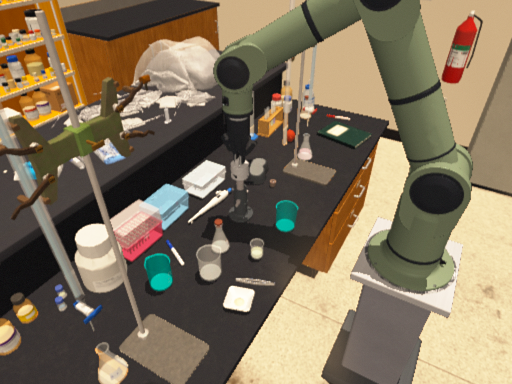

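```bash
python3 - <<'E'
from h import *
o=R(1.1)
movel((560,-22,195),max_speed=220)
s=st("over")
movel((560,-22,26),max_speed=150,guard=10);st("low")
g=movel((560,-22,9),max_speed=18,guard=2.5);st("touch %s"%g)
snap("side","s6")
E
```

```text
over t 14.61 p [559.9 -22.1 195. ] F [ 0.4 -0.  -1.6] T [ 0.01 -0.    0.05] gap 10.7 q [ 0.12  0.43 -0.25  1.76  0.12  0.96 -0.16]
low t 15.88 p [560.5 -21.9  26.7] F [-0.5 -0.1 -2.8] T [-0.04  0.01 -0.02] gap 10.5 q [ 0.08  0.66 -0.2   1.89  0.21  0.61 -0.24]
touch True t 16.53 p [560.  -21.9  14.7] F [-1.5  0.2 10.2] T [-0.06  0.5   0.02] gap 10.8 q [ 0.07  0.68 -0.19  1.89  0.22  0.59 -0.24]
```

```bash
python3 -c "
import cv2;a=cv2.imread('pics/s6.png');cv2.imwrite('pics/s6c.png',cv2.resize(a[130:260,180:340],(800,600*13//12-0),interpolation=2)[:600])"
```

```text
(no output)
```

View pics/s6c.png

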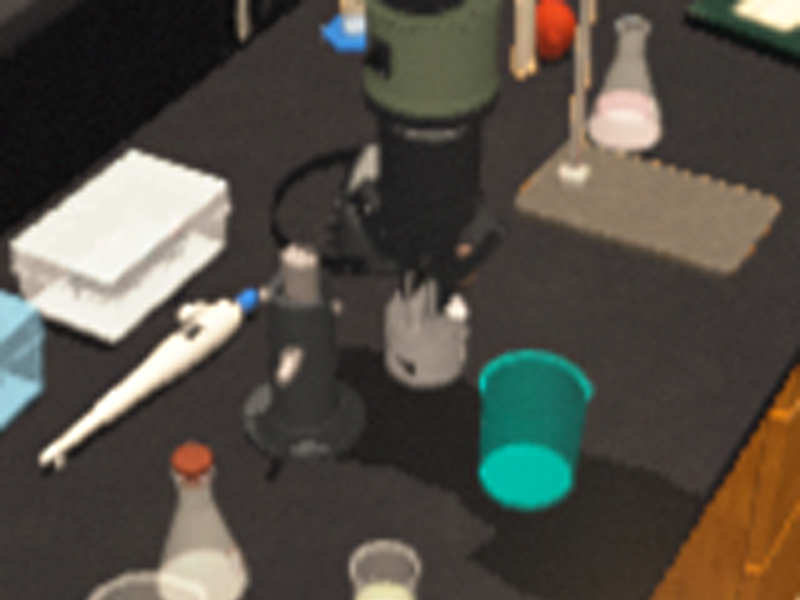

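```bash
python3 - <<'E'
from h import *
open_gripper();st("open")
movel((560,-22,140),max_speed=200)
movep((545,110,300),R(-60));st("view")
d=snap("wrist","w7");s=snap("side","s7")
for nm,c in(("w",d),("s",s)):
  P=cloud(c).reshape(-1,3)
  for n,(cx,cy,rr,lo,hi) in dict(candle=(603,88,45,150,162),rim=(603,88,40,122,130),crim=(540,375,60,85,97),bfoot=(560,-22,60,44,54),bar=(560,-22,50,66,80)).items():
    q=P[(np.hypot(P[:,0]-cx,P[:,1]-cy)<rr)&(P[:,2]>lo)&(P[:,2]<hi)]
    if len(q)>4: print(nm,n,len(q),q.mean(0).round(1),cv2.minEnclosingCircle(q[:,:2].astype(np.float32)))
  q=P[(P[:,1]>400)&(P[:,1]<600)&(P[:,0]>350)&(P[:,0]<700)&(P[:,2]>110)&(P[:,2]<800)]
  for z in range(110,800,100):
    k=q[(q[:,2]>=z)&(q[:,2]<z+100)]
    if len(k):print(nm,"left",z,len(k),k.min(0).round(),k.max(0).round())
E
```

```text
open t 17.29 p [559.5 -22.   14.3] F [0.2 0.3 0.7] T [-0.07 -0.02  0.05] gap 85.3 q [ 0.07  0.68 -0.19  1.89  0.22  0.59 -0.24]
view t 19.19 p [544.8 109.4 298.8] F [0.1 0.9 0.2] T [ 0.02 -0.01 -0.07] gap 85.7 q [-0.28  0.32 -0.03  1.65  0.01  1.18 -1.36]
w candle 395 [603.8  88.9 155.2] ((603.4954223632812, 88.270751953125), 13.135863304138184)
w rim 620 [604.7  90.7 125.5] ((603.7540893554688, 88.23358917236328), 24.146116256713867)
w crim 707 [534.9 389.   88.8] ((536.377685546875, 378.50238037109375), 40.24236297607422)
w bfoot 822 [561.3 -19.4  48.7] ((559.8779296875, -22.05261993408203), 31.031124114990234)
w bar 210 [560.4 -20.5  70.8] ((561.1401977539062, -21.530092239379883), 22.375158309936523)
s candle 34 [601.5  92.5 155.8] ((601.3720703125, 91.50375366210938), 14.268902778625488)
s rim 61 [598.3  96.7 126.2] ((602.732666015625, 91.47384643554688), 25.8265380859375)
s crim 106 [542.4 373.   89.3] ((535.71044921875, 379.471435546875), 39.576942443847656)
s bfoot 99 [555.4 -14.5  49.4] ((559.986083984375, -21.160200119018555), 33.80081558227539)
s bar 30 [558.1 -17.9  71.4] ((561.9429931640625, -18.888517379760742), 20.748741149902344)
s left 510 672 [537. 499. 530.] [569. 600. 610.]
s left 610 1062 [538. 491. 610.] [569. 600. 685.]
```

View pics/w7.png

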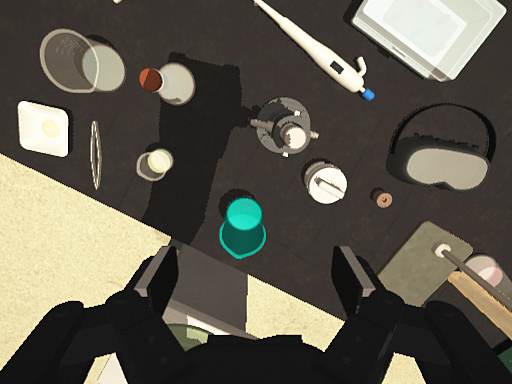

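View pics/s7.png

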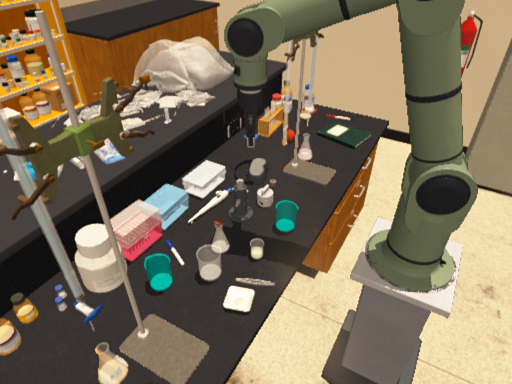

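```bash
python3 - <<'E'
from h import *
from scipy.optimize import least_squares
for f in("w1","w7","s7","scene0"):
    P=cloud(np.load(f"pics/{f}.npz")).reshape(-1,3)
    q=P[(np.hypot(P[:,0]-536,P[:,1]-378)<50)&(P[:,2]>84)&(P[:,2]<97)]
    r=least_squares(lambda p:np.hypot(q[:,0]-p[0],q[:,1]-p[1])-p[2],[536,378,37],loss="soft_l1",f_scale=.7)
    print(f,len(q),r.x.round(1))
    q=P[(np.hypot(P[:,0]-536,P[:,1]-378)<36)&(P[:,2]>0)&(P[:,2]<12)]
    if len(q)>10: print(' floor',len(q),q[:,2].mean(),cv2.minEnclosingCircle(q[:,:2].astype(np.float32)))
movep((603.5,88.5,150),R(-60));movel((603.5,88.5,94),max_speed=120,guard=8);st("down")
clamp();st("clamp");snap("wrist","w8")
E
```

```text
w1 538 [536.9 379.9  35.4]
 floor 307 5.375389207816689 ((536.0199584960938, 378.0487365722656), 35.93547439575195)
w7 750 [537.  380.   35.5]
 floor 567 5.236784592304286 ((536.0344848632812, 378.0650634765625), 35.911014556884766)
s7 117 [535.7 381.2  35.6]
 floor 32 4.62354211833113 ((517.5128173828125, 378.82354736328125), 29.757450103759766)
scene0 194 [534.1 380.7  35.4]
 floor 26 4.741368865761637 ((532.5281982421875, 383.8659973144531), 34.5973014831543)
down t 20.6 p [604.   88.7  95.1] F [ 0.9 -0.2  0.5] T [0.05 0.01 0.02] gap 85.5 q [-0.23  0.62 -0.02  1.73  0.01  0.8  -1.3 ]
clamp t 21.18 p [603.7  88.5  94.2] F [-0.1  0.7  4.1] T [-0.06  0.02  0.08] gap 24.0 q [-0.23  0.62 -0.02  1.73  0.01  0.8  -1.3 ]
```

View pics/w8.png

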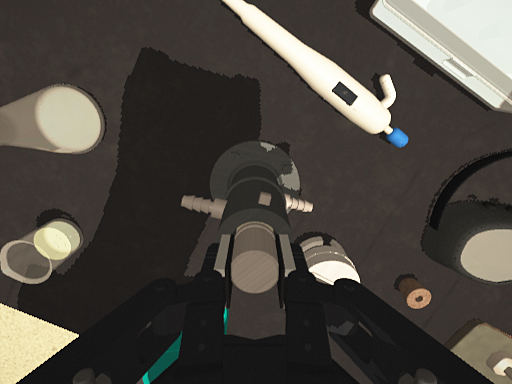

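```bash
python3 - <<'E'
from h import *
g=movel((603.5,88.5,110),max_speed=40,guard=10);st("l1 %s"%g)
if not g:
    g=movel((603.5,88.5,216),max_speed=120,guard=10);st("l2 %s"%g)
if not g:
    movel((500,240,218),max_speed=200);movel((536.5,379.7,218),max_speed=180);st("over")
snap("wrist","w9");snap("side","s9");snap("scene","c9")
E
python3 -c "
import cv2,numpy as np
a=cv2.imread('pics/s9.png')[140:300,140:300];b=cv2.imread('pics/c9.png')[130:310,120:300]
cv2.imwrite('pics/s9c.png',np.hstack([cv2.resize(a,(400,400),interpolation=2),cv2.resize(b,(400,400),interpolation=2)]))"
```

```text
l1 False t 21.78 p [603.5  88.5 110.1] F [ 0.1  0.7 -1. ] T [ 0.01 -0.   -0.01] gap 24.1 q [-0.23  0.6  -0.02  1.72  0.01  0.83 -1.3 ]
l2 False t 22.82 p [603.1  88.4 215.2] F [ 0.2  0.3 -0.3] T [-0.02 -0.   -0.05] gap 23.8 q [-0.23  0.48 -0.01  1.62  0.01  1.04 -1.3 ]
over t 24.83 p [536.7 378.5 217.9] F [ 0.9  0.  -1.7] T [-0.02  0.05 -0.  ] gap 24.3 q [-0.66  0.55 -0.07  1.48  0.04  1.11 -1.79]
```

View pics/w9.png

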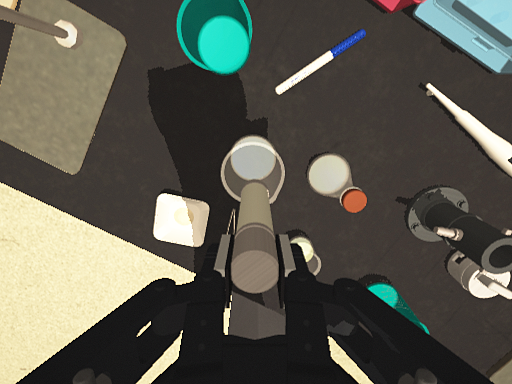

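View pics/s9c.png

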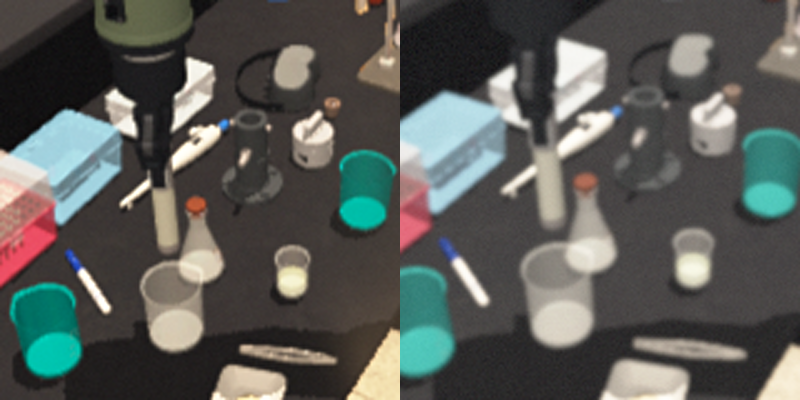

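```bash
python3 - <<'E'
from h import *
for f in("s9","c9","w9"):
    P=cloud(np.load(f"pics/{f}.npz")).reshape(-1,3)
    for z in range(150,290,20):
        q=P[(np.hypot(P[:,0]-536.5,P[:,1]-379.7)<28)&(abs(P[:,2]-z)<10)]
        if len(q)>4: print(f,z,len(q),q.mean(0).round(1),np.ptp(q,axis=0).round())
E
```

```text
s9 150 19 [529.7 385.6 155.7] [20. 18.  8.]
s9 170 41 [530.9 386.6 168.5] [20. 25. 19.]
s9 190 50 [530.6 386.4 189.5] [21. 18. 20.]
s9 210 47 [530.7 385.9 210.1] [20. 18. 20.]
s9 230 45 [530.  385.6 230.1] [21. 19. 19.]
s9 250 32 [528.3 387.3 248.5] [20. 27. 20.]
s9 270 58 [525.4 391.6 271.6] [22. 47. 20.]
c9 150 33 [528.2 385.3 155.4] [22. 18. 10.]
c9 170 84 [529.1 385.6 169.5] [23. 24. 20.]
c9 190 81 [528.7 385.1 190.2] [21. 22. 20.]
c9 210 86 [528.9 385.5 210.5] [23. 19. 20.]
c9 230 81 [528.8 385.3 229.8] [23. 18. 19.]
c9 250 71 [526.9 386.3 248.9] [23. 30. 19.]
c9 270 105 [523.4 390.7 271.3] [21. 47. 19.]
w9 150 83 [545.9 383.3 155.4] [17. 23. 11.]
w9 170 199 [545.4 383.5 169.3] [18. 23. 20.]
w9 190 231 [545.7 383.5 190.4] [16. 22. 20.]
w9 210 304 [545.7 383.6 210.6] [16. 22. 20.]
w9 230 398 [545.7 383.6 230.5] [16. 22. 20.]
w9 250 606 [546.2 383.9 251.8] [25. 41. 20.]
w9 270 3409 [541.7 381.5 274.3] [34. 45. 20.]
```

```bash
python3 - <<'E'
from h import *
g=movel((536.5,379.7,80),max_speed=110,guard=6);st("low %s"%g)
if not g:
    g=movel((536.5,379.7,67),max_speed=10,guard=2);st("touch %s"%g)
snap("side","s10");snap("wrist","w10")
E
python3 -c "
import cv2,numpy as np
a=cv2.imread('pics/s10.png')[180:300,140:260];b=cv2.imread('pics/w10.png')[100:300,150:350]
cv2.imwrite('pics/s10c.png',np.hstack([cv2.resize(a,(400,400),interpolation=2),cv2.resize(b,(400,400),interpolation=2)]))"
```

```text
low False t 26.39 p [536.8 379.9  80.7] F [-0.4  0.9 -2. ] T [ 0.01 -0.   -0.03] gap 24.3 q [-0.66  0.7  -0.07  1.6   0.06  0.84 -1.8 ]
touch True t 27.22 p [536.6 379.8  72. ] F [-0.8 -0.6  7.4] T [-0.1   0.13 -0.04] gap 24.7 q [-0.66  0.71 -0.07  1.6   0.06  0.83 -1.8 ]
```

View pics/s10c.png

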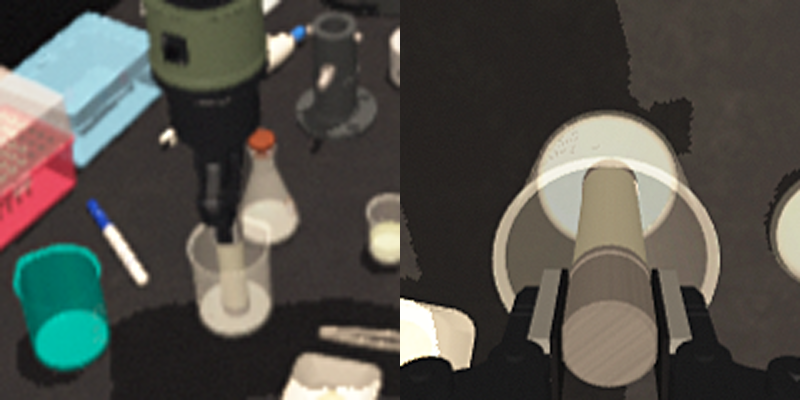

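```bash
python3 - <<'E'
from h import *
open_gripper();st("open")
movel((536.5,379.7,120),max_speed=60);movel((536.5,379.7,240),max_speed=150)
movep((480,200,280),R(-60));st("clear")
snap("wrist","w11");c=snap("side","s11");snap("scene","c11")
for f in("s11","c11"):
    P=cloud(np.load(f"pics/{f}.npz")).reshape(-1,3)
    for z in (100,110,120,130):
        q=P[(np.hypot(P[:,0]-536.5,P[:,1]-379.7)<36)&(abs(P[:,2]-z)<5)]
        if len(q)>4: print(f,z,len(q),q.mean(0).round(1))
    q=P[(np.hypot(P[:,0]-536.5,P[:,1]-379.7)<30)];print("top",np.nanmax(q[:,2]))
E
python3 -c "
import cv2,numpy as np
a=cv2.imread('pics/s11.png')[150:300,140:300];b=cv2.imread('pics/w11.png')
cv2.imwrite('pics/s11c.png',np.hstack([cv2.resize(a,(400,375),interpolation=2),cv2.resize(b,(400,375))]))"
```

```text
open t 27.94 p [536.1 379.4  71.3] F [ 0.2 -0.3 -0.3] T [-0.    0.02 -0.  ] gap 85.7 q [-0.66  0.71 -0.07  1.6   0.06  0.83 -1.8 ]
clear t 30.64 p [480.  200.2 279.8] F [ 0.6  0.2 -0.2] T [ 0.04 -0.02  0.02] gap 85.4 q [-0.46  0.27 -0.06  1.76  0.02  1.11 -1.57]
s11 100 17 [531.  388.4  99.8]
s11 110 22 [530.  387.5 109.7]
s11 120 20 [529.1 386.9 120.1]
s11 130 51 [534.3 383.6 132. ]
top 136.80970826099679
c11 100 29 [528.4 386.9 100.4]
c11 110 34 [527.9 386.7 109.6]
c11 120 39 [527.8 387.1 119.9]
c11 130 80 [531.7 382.2 131.8]
top 136.63925133007615
```

View pics/s11c.png

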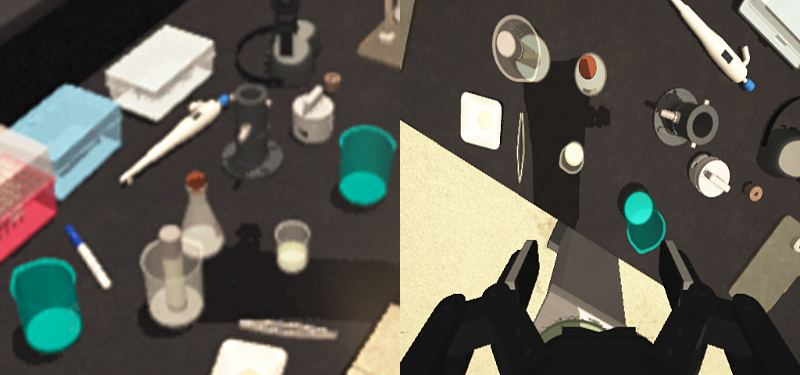

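The candle is standing upright in the clear beaker, with its top at about 134 mm. The cover is upright on the bare worktop, the bystanders haven't moved, and the arm is clear.

```bash
python3 -c "
from h import *
wait(0.3);finish_job();st('end')"
```

```text
the job is handed in; nothing more can be done
the job is handed in; nothing more can be done
```

The candle is standing foot down in the large clear beaker, and I handed the job in at about 31 s of the 64 s allowed.

**What I did**
- I pressed the bayonet cover down 7 mm (about 7 N) and turned it 75° anticlockwise. The moment about the turning axis stayed at or below 0.1 N m.
- I eased the cover up, lifted it off and set it upright on the bare worktop at about (560, -22).
- I drew the candle straight up, lowered it into the beaker at about (536, 380) until it touched, and only then opened the gripper.

**Last checks**
- **Candle:** it is upright, with its top at about 134 to 137 mm against the 134 mm expected. Both the candle and the cover touched down within 0.5 mm of the height I predicted.
- **Cover:** its crown is at about 49 mm, right way up.
- **Bystanders:** by eye, the small beaker and the flask look undisturbed; I did not re-measure them.
- **Arm:** it is clear of everything.

**What disagreed**
- **Tool point:** the fingertips, when shut, are about 37 mm short of the reported TCP. My first grasp of the cover bar therefore closed on air above it. I measured the offset by lightly touching the top of the bar (guard 3 N) and corrected every later height by it.
- **Finger gap:** it read about 1.5 to 2 mm less than the true thickness of both parts I gripped.

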